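# Click the cap chuck onto the cap tightener's square drive and turn it home

### The arm

A 6-joint arm with a two-finger parallel gripper is mounted at the origin on a cart in front of the work surface, level with it; the furniture and walls round the work are solid. World frame = base frame: x ahead of the robot, y to its left, z up, the work surface at z = 0. Lengths are in m, angles in rad, forces in N, time in s.
With the tool pointing down it reaches from about 0.35 to 0.725 m from the base axis. Payload 6 kg.
Tool frame: the origin (TCP) lies at the very end of the fingers, on their centre line; the grasp point (between the pads) lies 19 mm behind it; z points along the fingers, x is the direction in which the jaws open and shut, and the axes are right-handed (so a half turn about z gives the same grasp; the last joint's range is limited). The gripper opens to 85 mm and grips with 20 to 120 N. Pads are 22 mm wide; open, the fingers measure 114 mm over their backs; the gripper's body (76 mm by 85 mm) begins 54 mm behind the grasp point. The pads swing forward as they close: fully open they stand 13 mm farther back than shut.
Start: joints at [-0.905, 0.04, 0.085, 0, -1.615, -0.334], TCP at [0.195, -0.567, 0.231] pointing down, gripper open.
Joint ranges: [-2.56, 2.56], [-1.29, 2.01], [-1.08, 1.49], [-3.29, 1.98], [-2.81, -0.18], [-2.99, 2.99]. Speed limits (rad/s): [2.57, 2.57, 3.01, 3.14, 3.14, 3.14].

### API

Orientations are given as [roll, pitch, yaw] about the fixed x, y, z axes, in that order (R = Rz(yaw) Ry(pitch) Rx(roll)).
In Python, from station import * gives the robot as it stands. Calls block until the motion is done:
- move_ptp(position, orientation): joint-space move of the TCP to a pose.
- servo_line(position, rotation=None, feed=0.15, stop_force=None): straight line of the TCP; rotation=None keeps the orientation; feed is the mean speed in m/s. With stop_force (N) it stops when the force on the tool has changed by that much, and returns True; else False.
- move_j(angles): joint-space move.
- move_gripper(opening): finger opening in m; the grip force is fixed at half the most; returns when the fingers have stopped.
- wait(seconds).
- inverse_kinematics(position, orientation): joint angles nearest the present ones, or None.
- camera(name): name is "side" or "top"; returns (picture, depth): 400x640x3 uint8, blue, green, red; 400x640 float32, m along the optical axis (not along the pixel's ray), 0 where there is no reading.
- camera_params(name): a dict with "fx", "fy", "cx", "cy" (pixels), "dist" ([k1, k2, p1, p2, k3] as OpenCV has them; the pictures are not rectified), "R" (3x3) and "t" (3): a world point X has camera coordinates R X + t. Camera axes: x right, y down, z forward; pixel columns grow to the right and rows downward; lengths in m; the calibration is good to about 2 mm. A picture is of the moment at which its call begins. camera_params takes no time and is no camera call.
A pose or a line that the arm cannot do raises IKError and nothing moves.
- finish_job(): hands the job in, once; it reports no verdict.
Readings, each from a call of its own:
- current_time(): time.
- current_joint_positions(): joint angles.
- current_qvel(): joint speeds.
- current_effort(): joint torques, N m.
- current_position(): TCP position.
- current_orientation(): TCP orientation.
- current_force(): force on the tool from outside, world axes, zero at the start.
- current_torque(): the same for the moment, N m.
- current_finger_gap(): finger opening in m.
Only numpy, scipy, OpenCV 4.12 (cv2) and the standard library are available. Lean on these libraries where they do the work, as an engineer would, in place of code of your own. Each camera call takes 0.05 s, during which the arm holds its last target.

### The job

Fit the cap chuck to the bench cap tightener: stand it on the spindle's square drive and press it fully down until the spring balls click in, without forcing it. Then turn the fitted chuck so that the spindle's yellow pointer lines up with the yellow home mark on the housing, and let go. Leave the bottles and loose caps where they are.

Things in the scene. Friction and masses are not known exactly. Their poses are not given: they have to be found in the camera images.
- chuck_center (a point): loose cap chuck (about 220 g), standing upright, 70 mm high: lower 44 mm a square steel body 44 x 44 mm with a blue band, upper 26 mm a black ribbed cup 43 mm across. The point is its centre, half-way up. z is up along its axis, x and y are square to the flat faces. Underneath it has a square bore
- chuck_bore (a point): mouth of the chuck's square bore: middle of its underside, 35 mm below chuck_center, axes as there. Bore 20 mm wide and 38 mm deep, parallel to the flat faces, greased; its lowest 3 mm are a lead-in that widens to 28 mm; inside, a groove all round takes the spring ball, so it fits in any of four quarter turns
- head_top (a point): bench cap tightener bolted to the table: grey housing 92 x 92 mm on a 116 x 116 mm foot. The point is on the upright spindle's axis, level with the housing's top face, 63 mm over the table; z up, -x toward the home mark. The spindle: a flange 68 mm across, and on its flat top (the shoulder) a square drive 19 mm wide, 34 mm high, brass spring balls in two opposite sides, 25 mm up
- head: the same tightener, origin at the middle of its foot, axes as head_top. The shoulder is 10 to 30 mm over head_top: set by hand, not measured, found by feel. The chuck meets the balls with its underside about 24 mm over the shoulder; passing them takes 10 to 15 N, then it slides on lightly, and over the last 3 mm they click in, just before it lands on the rigid shoulder. More than 30 N between chuck and spindle does damage
- home_mark (a point): yellow line on the housing's top face, 37 mm from the spindle axis: the home mark
- spindle (a joint): angle of the spindle (rad): 0 with its yellow pointer over the home mark (pointer along the -x of head_top, drive faces parallel to x and y of head_top); grows counter-clockwise seen from above. It starts 0.35 to 0.8 away, turns with a friction of about 0.06 N m and stays where it is left
- ball_a (a joint): how far the spring ball in one side of the drive is pressed in (m): 0 fully out, about 0.0015 while the bore's wall slides over it, 0 again once it has clicked into the chuck's groove
- ball_b (a joint): the same for the spring ball in the opposite side
- bottle_a_center (a point): bystander: filled glass bottle with a black cap, 77 mm across, 222 mm high; its centre
- bottle_b_center (a point): bystander: the other filled bottle, same size; its centre
- cap_a_center (a point): bystander: loose black screw cap, 33 mm across, 19 mm high; its centre
- cap_b_center (a point): bystander: another such cap; its centre
Mind the look-alikes: they are no part of the job. Of the things like the part that bears chuck_center, leave any that is turquoise; of the rest the larger one is meant. Leave any red look-alike of the head alone.

How it is judged:
By the outcome, as a careful person would: the job done as asked, in the order asked, and still so for the second after the job is handed in, with the robot touching nothing.
It also fails if it takes over 51 s, if anything falls off the work surface, if the arm or the gripper's body presses on something with over 40 N, if the wrist force passes 120 N, or if a joint passes its speed limit or range.

## Working session

There is one attempt and no reset: what is moved stays moved. The work goes in short steps, each a Python script; the robot and the scene stay as the last script left them, time stands still between calls to the robot, and variables do not carry over. Pictures are saved under pics/ and viewed, and the job is handed in when it is done.

```bash
ls; mkdir -p pics; python3 - <<'E'
from station import *
import cv2, numpy as np
np.set_printoptions(precision=4,suppress=True)
for n in ("top","side"):
    p,d=camera(n); cv2.imwrite(f"pics/{n}0.png",p); np.savez(f"{n}0.npz",p=p,d=d)
    c=camera_params(n); print(n,{k:np.round(v,4).tolist() for k,v in c.items()}); print("cam pos",-np.array(c["R"]).T@np.array(c["t"]))
print(current_time(),current_position(),current_orientation(),current_finger_gap())
E
```

```text
pics
top {'fx': 451.4452, 'fy': 451.4452, 'cx': 324.3566, 'cy': 202.8861, 'dist': [-0.0472, 0.0, 0.0, 0.0, 0.0], 'R': [[-0.0205, -0.9998, 0.0026], [-0.9903, 0.0199, -0.1373], [0.1372, -0.0054, -0.9905]], 't': [-0.0722, 0.5737, 1.1374]}
cam pos [ 0.4106 -0.0775  1.2056]
side {'fx': 387.6176, 'fy': 387.6176, 'cx': 321.2033, 'cy': 191.4384, 'dist': [0.0159, 0.0, 0.0, 0.0, 0.0], 'R': [[-0.9983, -0.0555, 0.0168], [-0.0426, 0.5038, -0.8628], [0.0394, -0.862, -0.5053]], 't': [0.5511, 0.1427, 0.8122]}
cam pos [0.5243 0.6588 0.5242]
0.1 [ 0.1954 -0.567   0.2304] [-3.1414 -0.0015  1.9026] 0.08545555501516186
```

View pics/top0.png

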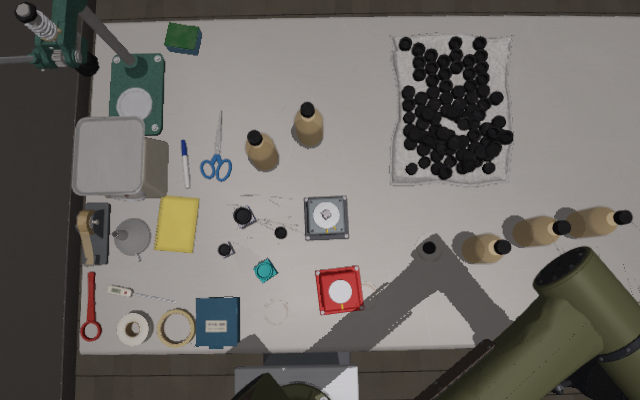

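View pics/side0.png

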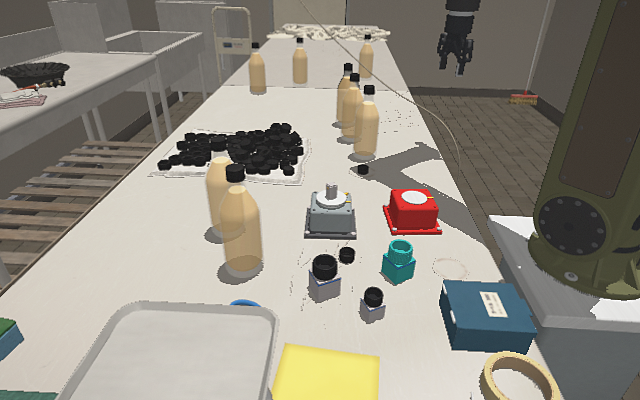

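```bash
python3 - <<'E'
import cv2, numpy as np
a=np.load("top0.npz")["p"][170:290,210:370]; b=np.load("side0.npz")["p"][170:330,280:420]
cv2.imwrite("pics/top0z.png",cv2.resize(a,None,fx=5,fy=5,interpolation=cv2.INTER_CUBIC))
cv2.imwrite("pics/side0z.png",cv2.resize(b,None,fx=3.75,fy=3.75,interpolation=cv2.INTER_CUBIC))
E
```

```text
(no output)
```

View pics/top0z.png

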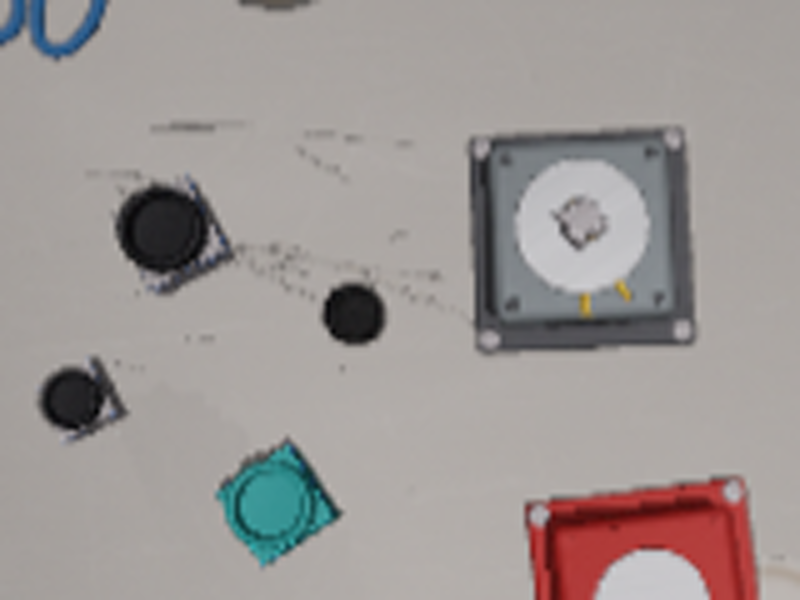

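View pics/side0z.png

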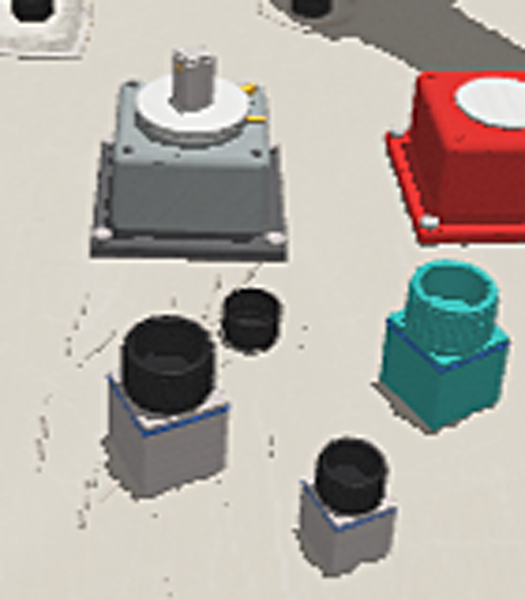

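```bash
cat > h.py <<'E'
import cv2, numpy as np
np.set_printoptions(precision=4,suppress=True)
from station import *
def P(n):
    c=camera_params(n); K=np.array([[c["fx"],0,c["cx"]],[0,c["fy"],c["cy"]],[0,0,1.]])
    return K,np.array(c["dist"],float),np.array(c["R"]),np.array(c["t"])
def und(n,uv):
    K,d,R,t=P(n); return cv2.undistortPoints(np.float64(uv).reshape(-1,1,2),K,d).reshape(-1,2)
def plane(n,uv,z):
    K,d,R,t=P(n); q=und(n,uv); r=np.c_[q,np.ones(len(q))]@R; o=-R.T@t
    return o+r*((z-o[2])/r[:,2])[:,None]
def proj(n,X):
    K,d,R,t=P(n); return cv2.projectPoints(np.float64(X).reshape(-1,1,3),cv2.Rodrigues(R)[0],t,K,d)[0].reshape(-1,2)
def cloud(n,dep):
    K,d,R,t=P(n); v,u=np.mgrid[0:400,0:640]; q=und(n,np.c_[u.ravel(),v.ravel()])
    z=dep.ravel()[:,None]; X=(np.c_[q,np.ones(len(q))]*z-t)@R; X[dep.ravel()<=0]=np.nan
    return X.reshape(400,640,3)
E
python3 - <<'E'
from h import *
for n in ("top","side"):
    a=np.load(n+"0.npz"); W=cloud(n,a["d"]); hsv=cv2.cvtColor(a["p"],cv2.COLOR_BGR2HSV)
    np.save(n+"W.npy",W)
    if n=="top": boxes={"chuck":(228,200,262,232),"small":(214,238,238,260),"turq":(250,255,282,286),"head":(300,190,352,244),"capa":(272,226,290,242)}
    else: boxes={"chuck":(306,250,344,304),"small":(358,284,390,326),"head":(302,180,360,240)}
    for k,(x0,y0,x1,y1) in boxes.items():
        w=W[y0:y1,x0:x1].reshape(-1,3); w=w[~np.isnan(w[:,0])]
        h,e=np.histogram(w[:,2],bins=np.arange(-.012,.15,.006)); print(n,k,len(w),[(round(float(e[i]),3),int(h[i])) for i in range(len(h)) if h[i]])
    # yellow
    m=cv2.inRange(hsv,(18,100,100),(35,255,255)); x0,y0,x1,y1=boxes["head"]
    mm=np.zeros_like(m); mm[y0:y1,x0:x1]=m[y0:y1,x0:x1]
    N,l,s,c=cv2.connectedComponentsWithStats(mm)
    for i in range(1,N): print(n,"yellow",s[i],c[i], np.nanmedian(W[l==i],axis=0))
E
```

```text
top chuck 1086 [(-0.006, 84), (0.0, 584), (0.006, 60), (0.012, 10), (0.018, 10), (0.024, 9), (0.03, 9), (0.036, 8), (0.042, 48), (0.048, 107), (0.054, 43), (0.06, 11), (0.066, 61), (0.072, 42)]
top small 527 [(-0.006, 52), (0.0, 261), (0.006, 29), (0.012, 8), (0.018, 8), (0.024, 9), (0.03, 39), (0.036, 57), (0.042, 15), (0.048, 39), (0.054, 10)]
top turq 985 [(-0.006, 77), (0.0, 510), (0.006, 53), (0.012, 7), (0.018, 3), (0.024, 8), (0.03, 5), (0.036, 4), (0.042, 49), (0.048, 116), (0.054, 38), (0.06, 11), (0.066, 50), (0.072, 53), (0.078, 1)]
top head 2800 [(-0.006, 104), (0.0, 726), (0.006, 310), (0.012, 321), (0.018, 18), (0.024, 2), (0.03, 7), (0.036, 10), (0.042, 9), (0.048, 6), (0.054, 34), (0.06, 422), (0.066, 265), (0.072, 309), (0.078, 183), (0.084, 4), (0.09, 2), (0.096, 5), (0.102, 12), (0.108, 45), (0.114, 6)]
top capa 288 [(-0.006, 23), (0.0, 168), (0.006, 59), (0.012, 12), (0.018, 23), (0.024, 3)]
top yellow [333 227   3   3   5] [334.2 227.8] [ 0.5031 -0.1065  0.0789]
top yellow [326 229   2   4   8] [326.5 230.5] [ 0.498  -0.0876  0.0659]
side chuck 2045 [(-0.006, 26), (0.0, 819), (0.006, 96), (0.012, 90), (0.018, 91), (0.024, 74), (0.03, 86), (0.036, 75), (0.042, 138), (0.048, 118), (0.054, 105), (0.06, 118), (0.066, 186), (0.072, 23)]
side small 1336 [(-0.006, 11), (0.0, 664), (0.006, 64), (0.012, 65), (0.018, 68), (0.024, 60), (0.03, 97), (0.036, 107), (0.042, 90), (0.048, 110)]
side head 3464 [(-0.006, 66), (0.0, 1163), (0.006, 396), (0.012, 176), (0.018, 87), (0.024, 94), (0.03, 95), (0.036, 97), (0.042, 89), (0.048, 98), (0.054, 110), (0.06, 458), (0.066, 37), (0.072, 328), (0.078, 25), (0.084, 26), (0.09, 24), (0.096, 32), (0.102, 29), (0.108, 34)]
side yellow [327 187   2   2   3] [327.3333 187.6667] [ 0.5454 -0.0788  0.1015]
side yellow [344 192   4   3   8] [346. 193.] [ 0.5013 -0.1047  0.075 ]
side yellow [346 201   5   2   8] [348.    201.375] [ 0.4975 -0.0869  0.0648]
```

```bash
python3 - <<'E'
from h import *
for n in ("top","side"):
    W=np.load(n+"W.npy").reshape(-1,3); W=W[~np.isnan(W[:,0])]
    img=np.load(n+"0.npz")["p"]
    def sel(c,r,z0,z1): return W[(np.hypot(W[:,0]-c[0],W[:,1]-c[1])<r)&(W[:,2]>z0)&(W[:,2]<z1)]
    def rep(k,w,rect=True):
        if len(w)<4: return print(n,k,len(w))
        p=np.float32(w[:,:2]*1000)
        (c,r)=cv2.minEnclosingCircle(p); R=cv2.minAreaRect(p)
        print(n,k,len(w),"circ",np.round(c,1),round(r,1),"rect",np.round(R[0],1),np.round(R[1],1),round(R[2],1),"zmed",np.median(w[:,2]).round(4))
    tb=sel((.45,0.3),.6,-.02,.008); print(n,"table z",np.median(tb[:,2]))
    # rough centres
    cc=plane("top",[[244,215],[326,214]],.07); 
    if n=="top": print(cc)
    ch,hd=cc
    w=sel(ch,.05,.062,.08); rep("cup",w)
    rep("body",sel(ch,.05,.008,.046)); rep("all",sel(ch,.05,.008,.08))
    rep("foot",sel(hd,.1,.007,.02)); rep("house",sel(hd,.08,.055,.09)); rep("houseface",sel(hd,.08,.03,.07)); rep("flange",sel(hd,.06,.071,.088)); rep("drive",sel(hd,.04,.092,.13)); rep("drivetop",sel(hd,.04,.106,.13))
print("mark@63 top",plane("top",[[326.5,230.5]],.063),"side",plane("side",[[348,201.4]],.063))
print("ptr@75 top",plane("top",[[334.2,227.8]],.075),"side",plane("side",[[346,193]],.075))
E
```

```text
top table z 0.0025334332824318165
[[ 0.541   0.1205  0.07  ]
 [ 0.5394 -0.0872  0.07  ]]
top cup 109 circ [541.3 127.1] 22.5 rect [541.  127.1] [44.  40.6] 89.1 zmed 0.0713
top body 87 circ [541.3 120.7] 49.5 rect [537.  117.9] [77.  76.7] 7.4 zmed 0.0287
top all 373 circ [541.3 120.7] 49.5 rect [537.  117.9] [77.  76.7] 7.4 zmed 0.0527
top foot 647 circ [539.  -87.4] 99.6 rect [541.6 -86. ] [193.5 187. ] 61.8 zmed 0.0122
top house 1216 circ [538.4 -87.3] 61.7 rect [537.7 -87.2] [92.4 92. ] 2.2 zmed 0.0675
top houseface 740 circ [537.9 -87.1] 62.2 rect [537.3 -87.2] [93.1 92. ] 2.2 zmed 0.0651
top flange 499 circ [539.2 -95. ] 41.4 rect [536.7 -87.1] [65.5 71.7] 88.4 zmed 0.0773
top drive 70 circ [537.3 -87.1] 12.7 rect [537.9 -86.9] [21.3 18.8] 33.9 zmed 0.11
top drivetop 58 circ [537.5 -86.9] 12.5 rect [537.7 -87.3] [19.2 18.5] 32.6 zmed 0.1112
side table z 0.0016207576637023609
side cup 283 circ [539.3 130.2] 23.0 rect [539.2 130.1] [42.7 44.3] 4.1 zmed 0.0693
side body 545 circ [539.5 130.1] 30.7 rect [539.  130.1] [45.8 44.9] 27.4 zmed 0.0297
side all 1126 circ [539.5 130.1] 30.7 rect [539.  130.1] [45.8 44.9] 27.4 zmed 0.0465
side foot 582 circ [536.4 -82.7] 79.1 rect [535.6 -82.3] [115.7 117.9] 1.7 zmed 0.0115
side house 974 circ [535.7 -81. ] 60.9 rect [536.3 -80.3] [89.7 91.8] 89.5 zmed 0.0649
side houseface 966 circ [535.7 -81. ] 60.9 rect [535.9 -80.6] [91.7 90.7] 0.9 zmed 0.0598
side flange 379 circ [529.9 -85. ] 39.3 rect [535.4 -82.5] [66.8 66.1] 80.4 zmed 0.076
side drive 112 circ [535.7 -83.6] 12.9 rect [535.8 -83.2] [21.4 19.6] 30.2 zmed 0.1038
side drivetop 44 circ [537.  -82.5] 11.4 rect [536.4 -82.9] [16.5 17.1] 33.7 zmed 0.1094
mark@63 top [[ 0.4981 -0.0877  0.063 ]] side [[ 0.4974 -0.0886  0.063 ]]
ptr@75 top [[ 0.5036 -0.107   0.075 ]] side [[ 0.5025 -0.1053  0.075 ]]
```

```bash
python3 - <<'E'
from h import *
for n in ("top","side"):
    W=np.load(n+"W.npy").reshape(-1,3); W=W[~np.isnan(W[:,0])]
    w=W[(W[:,2]>.19)&(W[:,2]<.26)&(W[:,0]>.3)&(W[:,0]<.85)&(W[:,1]<.3)&(W[:,1]>-.9)]
    g=np.zeros((600,1300),np.uint8); ij=((w[:,:2]-[.3,-.95])*1000).astype(int); g[ij[:,0],ij[:,1]]=255
    g=cv2.morphologyEx(g,cv2.MORPH_CLOSE,np.ones((15,15)))
    N,l,s,c=cv2.connectedComponentsWithStats(g)
    print(n,[(np.round(.3+c[i][1]/1000,3),np.round(-.95+c[i][0]/1000,3),int(s[i][4])) for i in range(1,N) if s[i][4]>100])
print(plane("top",[[280.5,233],[225,249],[430,247]],.02))
for nm,p in (("chuck",(.540,.1285,.2)),("head",(.537,-.085,.2)),("headlow",(.537,-.085,.085)),("up",(.25,-.45,.4)),("mid",(.40,-.1,.35))):
    for y in (-152.6,-62.6,27.4,117.4,1.5,91.5,-88.5,-58,122,32):
        q=inverse_kinematics(p,[np.pi,0,np.radians(y)]); print(nm,y,q if q is None else np.array(q))
E
```

```text
top [(np.float64(0.442), np.float64(-0.473), 767), (np.float64(0.482), np.float64(-0.61), 809), (np.float64(0.502), np.float64(-0.755), 851), (np.float64(0.699), np.float64(0.072), 808), (np.float64(0.762), np.float64(-0.048), 804)]
side [(np.float64(0.442), np.float64(-0.467), 675), (np.float64(0.482), np.float64(-0.606), 649), (np.float64(0.502), np.float64(-0.749), 688), (np.float64(0.699), np.float64(0.077), 775), (np.float64(0.762), np.float64(-0.043), 759)]
[[ 0.4973  0.033   0.02  ]
 [ 0.4581  0.1788  0.02  ]
 [ 0.4523 -0.3588  0.02  ]]
chuck -152.6 [ 0.5955 -0.0807 -0.091   0.     -1.5605 -0.1172]
chuck -62.6 [ 0.5955 -0.0807 -0.091   0.     -1.5605  1.4535]
chuck 27.4 None
chuck 117.4 [ 0.5955 -0.0807 -0.091   0.     -1.5605 -1.688 ]
chuck 1.5 [ 0.5955 -0.0807 -0.091   0.     -1.5605  2.5723]
chuck 91.5 [ 0.5955 -0.0807 -0.091   0.     -1.5605 -2.1401]
chuck -88.5 [ 0.5955 -0.0807 -0.091   0.     -1.5605  1.0015]
chuck -58 [ 0.5955 -0.0807 -0.091   0.     -1.5605  1.5338]
chuck 122 [ 0.5955 -0.0807 -0.091   0.     -1.5605 -1.6078]
chuck 32 None
head -152.6 [ 0.2128 -0.1114 -
[... 1669 characters left out ...]
 122 [-0.672  -0.1001  0.2614  0.     -1.9323 -0.3402]
up 32 [-0.672  -0.1001  0.2614  0.     -1.9323 -1.911 ]
mid -152.6 [ 0.2518 -0.4115 -0.0859  0.     -1.8964  0.2264]
mid -62.6 [ 0.2518 -0.4115 -0.0859  0.     -1.8964  1.7972]
mid 27.4 [ 0.2518 -0.4115 -0.0859  0.     -1.8964 -2.9152]
mid 117.4 [ 0.2518 -0.4115 -0.0859  0.     -1.8964 -1.3444]
mid 1.5 [ 0.2518 -0.4115 -0.0859  0.     -1.8964  2.916 ]
mid 91.5 [ 0.2518 -0.4115 -0.0859  0.     -1.8964 -1.7964]
mid -88.5 [ 0.2518 -0.4115 -0.0859  0.     -1.8964  1.3452]
mid -58 [ 0.2518 -0.4115 -0.0859  0.     -1.8964  1.8775]
mid 122 [ 0.2518 -0.4115 -0.0859  0.     -1.8964 -1.2641]
mid 32 [ 0.2518 -0.4115 -0.0859  0.     -1.8964 -2.8349]
```

```bash
python3 - <<'E'
from h import *
yaw=np.radians(-152.6); o=[np.pi,0,yaw]
servo_line([.21,-.45,.36],feed=.3)
print(current_time(),current_position(),current_finger_gap())
move_ptp([.540,.1285,.16],o); print(current_time(),current_position(),current_orientation())
for n in ("top","side"):
    p,d=camera(n); cv2.imwrite(f"pics/{n}1.png",p)
E
```

```text
0.8333 [ 0.2102 -0.4498  0.3593] 0.0856042585961965
3.3 [0.5403 0.1278 0.1604] [-3.1415  0.0006 -2.6647]
```

View pics/side1.png

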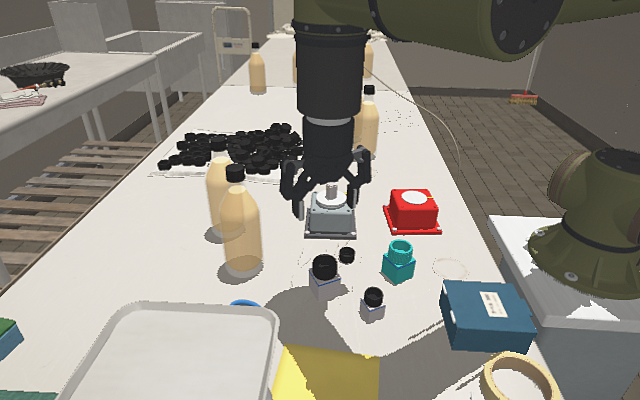

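```bash
python3 - <<'E'
from h import *
print(proj("side",[[.540,.1285,.16]]))
print("hit",servo_line([.540,.1285,.011],feed=.12,stop_force=8)); print(current_time(),current_position(),current_force())
move_gripper(.03); print(current_time(),"gap",current_finger_gap(),current_force())
p,d=camera("side"); cv2.imwrite("pics/side2.png",p[150:350,220:440].repeat(3,0).repeat(3,1))
E
```

```text
[[325.8028 219.4693]]
hit False
4.7917 [0.5406 0.1288 0.012 ] [ 0.3804 -0.3518  0.0461]
5.2583 gap 0.04328498296350742 [-0.0875  0.4353  2.3281]
```

View pics/side2.png

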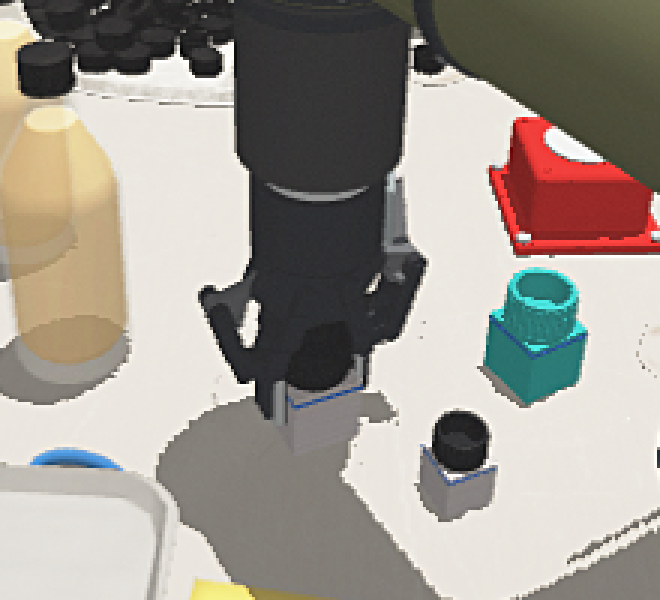

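```bash
python3 - <<'E'
from h import *
servo_line([.5406,.1288,.17],feed=.15); print(current_time(),current_force(),current_finger_gap())
servo_line([.537,-.085,.155],rotation=[np.pi,0,np.radians(-147.5)],feed=.15); wait(.2)
print(current_time(),current_position(),current_orientation(),current_force(),current_torque())
for n in ("top","side"):
    p,d=camera(n); np.savez(n+"3.npz",p=p,d=d)
    x,y=(270,150) if n=="top" else (280,130)
    cv2.imwrite(f"pics/{n}3.png",cv2.resize(p[y:y+120,x:x+120],None,fx=5,fy=5,interpolation=cv2.INTER_CUBIC))
E
```

```text
6.5167 [ 0.2668 -0.49   -3.8067] 0.04309019960314127
8.2917 [ 0.5371 -0.0845  0.155 ] [ 3.1416  0.0001 -2.5736] [ 0.3987 -0.5627 -1.9247] [-0.0032  0.0312  0.0052]
```

View pics/side3.png

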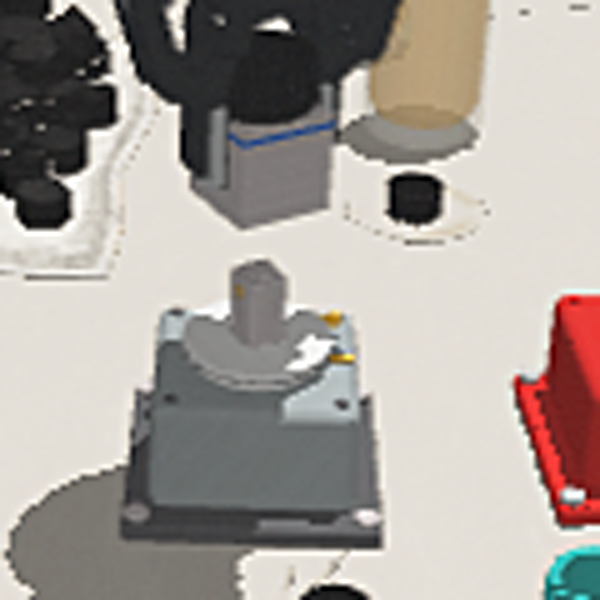

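View pics/top3.png

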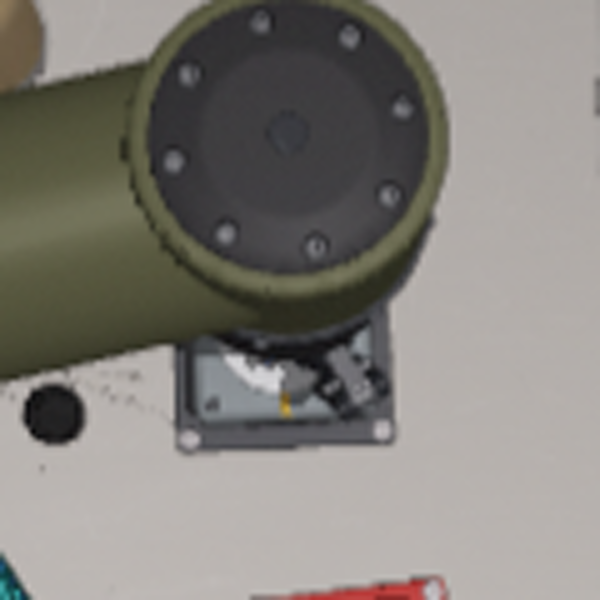

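```bash
python3 - <<'E'
from h import *
a=np.load("side3.npz"); W=cloud("side",a["d"]); g=cv2.cvtColor(a["p"],cv2.COLOR_BGR2GRAY)
def rep(k,m):
    w=W[m]; p=np.float32(w[:,:2]*1000); R=cv2.minAreaRect(p)
    print(k,len(w),"rect",np.round(R[0],1),np.round(R[1],1),round(R[2],1),"z",w[:,2].min().round(4),w[:,2].max().round(4))
near=np.hypot(W[...,0]-.537,W[...,1]+.085)<.035
ch=near&(W[...,2]>.135)&(W[...,2]<.187)&(g>75)
rep("chuck",ch)
for gt in (90,105): rep("chuck g%d"%gt,near&(W[...,2]>.135)&(W[...,2]<.187)&(g>gt))
ys,xs=np.where(ch); print("px",xs.min(),xs.max(),ys.min(),ys.max())
rep("drive",near&(W[...,2]>.086)&(W[...,2]<.118)); rep("driveU",near&(W[...,2]>.096)&(W[...,2]<.118))
w=W[near&(W[...,2]>.068)&(W[...,2]<.082)]; print("shoulder z side",np.median(w[:,2]))
# corner pixels: chuck lower outline and drive outline widths per row
m=ch.astype(np.uint8)
for r in range(150,180,3):
    x=np.where(m[r])[0]; print(r,(x.min(),x.max()) if len(x) else None,end=' ')
print()
d=(near&(W[...,2]>.084)&(W[...,2]<.118))
for r in range(181,202,2):
    x=np.where(d[r])[0]; print(r,(x.min(),x.max()) if len(x) else None,end=' ')
E
```

```text
chuck 447 rect [535.  -73.6] [65.7 42.6] 7.4 z 0.144 0.1869
chuck g90 425 rect [533.2 -73.8] [62.  42.6] 7.4 z 0.144 0.1869
chuck g105 401 rect [531.1 -73.7] [60.5 39.7] 11.0 z 0.144 0.1869
px 317 347 151 175
drive 139 rect [536.2 -83.3] [20.  21.4] 35.3 z 0.0862 0.1111
driveU 94 rect [536.2 -83.3] [20.2 20.3] 30.7 z 0.096 0.1111
shoulder z side 0.07598389219871311
150 None 153 (np.int64(347), np.int64(347)) 156 (np.int64(322), np.int64(346)) 159 (np.int64(322), np.int64(346)) 162 (np.int64(322), np.int64(346)) 165 (np.int64(318), np.int64(346)) 168 (np.int64(319), np.int64(345)) 171 (np.int64(322), np.int64(345)) 174 (np.int64(326), np.int64(335)) 177 None 
181 None 183 (np.int64(327), np.int64(334)) 185 (np.int64(326), np.int64(336)) 187 (np.int64(326), np.int64(337)) 189 (np.int64(326), np.int64(337)) 191 (np.int64(326), np.int64(337)) 193 (np.int64(327), np.int64(336)) 195 (np.int64(329), np.int64(333)) 197 None 199 None 201 None
```

```bash
python3 - <<'E'
from h import *
z=lambda L:(np.array(L)+.5)/5-.5+[280,130]
X=plane("side",z([[192,186],[248,229],[329,208]]),.144)*1000
print(X, "mid",(X[0]+X[2])/2, "edges",np.linalg.norm(X[0]-X[1]),np.linalg.norm(X[2]-X[1]), np.degrees(np.arctan2(*(X[2]-X[1])[[1,0]])))
# drive top corners
p=np.load("side3.npz")["p"]; cv2.imwrite("pics/side3z.png",cv2.resize(p[150:206,305:365],None,fx=12,fy=10.7,interpolation=cv2.INTER_CUBIC))
W=cloud("side",np.load("side3.npz")["d"])
# right big face plane fit: points away from corner
w=W[158:170,332:344].reshape(-1,3); w=w[(w[:,2]<.185)]; c=w.mean(0); u,s,v=np.linalg.svd(w-c); print("face n",v[2],"c",c*1000,s, "yaw",np.degrees(np.arctan2(v[2][1],v[2][0])))
n=v[2]*np.sign(v[2][1]); print("axis point offset", (n@(np.array([.5362,-.0833,c[2]])-c))*1000)
print(proj("side",[[.5362,-.0833,.144]]))
E
```

```text
[[566.7786 -95.2071 144.    ]
 [540.9532 -57.4798 144.    ]
 [507.1578 -79.5921 144.    ]] mid [536.9682 -87.3996 144.    ] edges 45.71980415796461 40.3866808304007 -146.80332456500295
face n [-0.5413  0.8404 -0.026 ] c [524.6485 -65.8486 168.2236] [0.1153 0.0857 0.011 ] yaw 122.78234620560241
axis point offset -20.919437877349427
[[331.8655 169.8607]]
```

View pics/side3z.png

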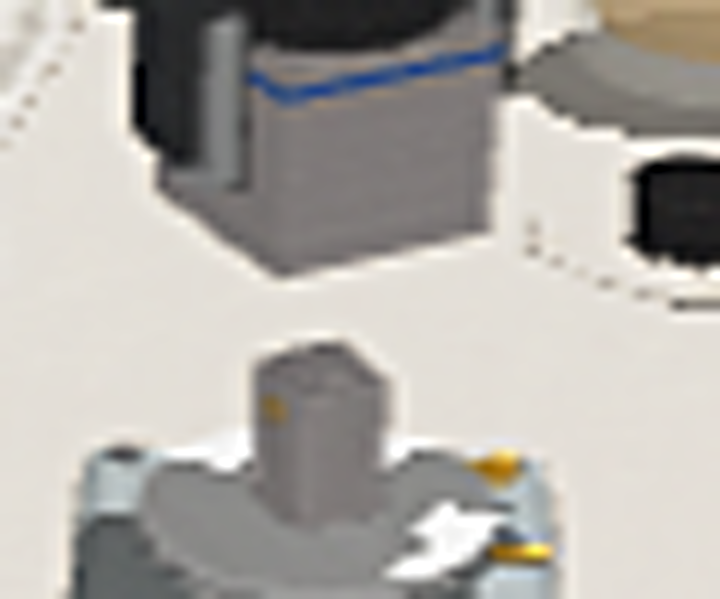

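```bash
python3 - <<'E'
from h import *
x,y=.5363,-.0842
servo_line([x,y,.126],feed=.08); wait(.1); f0=np.array(current_force()); print(current_time(),current_position(),f0,current_torque())
for z in (.119,.1135,.112):
    h=servo_line([x,y,z],feed=.02,stop_force=5); p=np.array(current_position()); print(current_time(),h,p,np.array(current_force())-f0,current_torque())
    if h: break
p,d=camera("side"); np.savez("side4.npz",p=p,d=d); cv2.imwrite("pics/side4.png",cv2.resize(p[150:206,305:365],None,fx=10,fy=10,interpolation=cv2.INTER_CUBIC))
E
```

```text
9.0083 [ 0.5366 -0.0843  0.1265] [ 0.0848  0.4091 -2.9686] [-0.0239  0.0436  0.0125]
9.5083 False [ 0.5363 -0.0842  0.1189] [-0.0873 -0.4842  0.0877] [-0.0194  0.0319 -0.0053]
9.825 True [ 0.5363 -0.0845  0.1141] [-1.4073 -0.6971  7.0911] [-0.1369  0.1444 -0.0169]
```

View pics/side4.png

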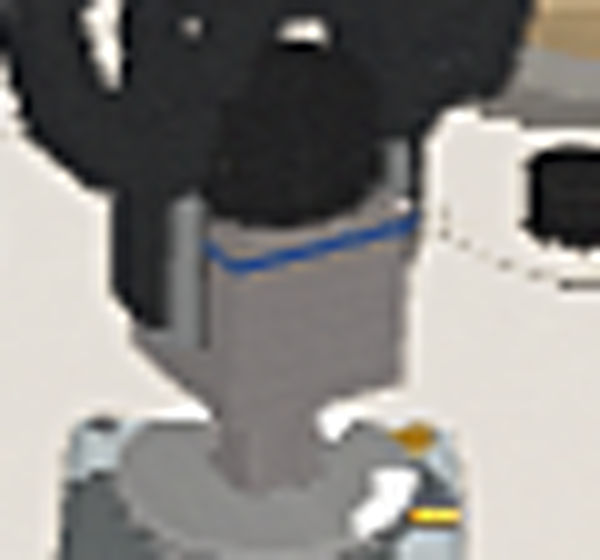

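```bash
python3 - <<'E'
from h import *
f0=np.array([.085,.41,-2.97])
x,y=.5363,-.0842
for z,s in ((.1125,5),(.111,7)):
    h=servo_line([x,y,z],feed=.01,stop_force=s); p=np.array(current_position()); f=np.array(current_force())-f0
    print(current_time(),h,p,f,current_torque(),current_orientation())
    if np.linalg.norm(f)>13: break
E
```

```text
10.125 False [ 0.5364 -0.0846  0.1139] [-2.9256  0.3873  9.6534] [-0.1567  1.1283  0.0347] [-3.1415 -0.0017 -2.5745]
10.3667 True [ 0.5357 -0.0851  0.1109] [ 1.7406 -1.4211  1.5594] [-0.6454 -0.5108  0.0104] [ 3.141  -0.0039 -2.575 ]
```

```bash
python3 - <<'E'
from h import *
f0=np.array([.085,.41,-2.97])
x,y=.5363,-.0842
for z in (.108,.105,.102,.099,.096):
    h=servo_line([x,y,z],feed=.015,stop_force=6); p=np.array(current_position()); f=np.array(current_force())-f0
    print(current_time(),h,p,f,current_torque())
    if np.linalg.norm(f)>8: break
E
```

```text
10.575 True [ 0.5357 -0.0853  0.1102] [ 0.4571 -0.6135  6.2413] [-0.1717 -0.0669  0.0148]
10.7917 True [ 0.5358 -0.0854  0.1099] [-0.1906 -1.4294  6.3149] [ 0.0272  0.1694 -0.0358]
11.0333 True [ 0.5359 -0.0856  0.1099] [-1.6063 -0.4725  7.0912] [0.108  0.3217 0.0107]
11.325 True [ 0.5361 -0.0858  0.1099] [-0.8234 -1.0109  6.5587] [-0.0741  0.1343  0.0175]
11.625 True [ 0.5362 -0.0859  0.1099] [-1.7552  0.6143  6.3694] [ 0.2238  0.2365 -0.0545]
```

```bash
python3 - <<'E'
from h import *
f0=np.array([.085,.41,-2.97])
x,y=.536,-.0856
for i in range(6):
    c=np.array(current_position()); f=np.array(current_force())-f0
    h=servo_line([x,y,c[2]-.0025],feed=.012,stop_force=max(3,17-f[2])); p=np.array(current_position()); f=np.array(current_force())-f0
    print(current_time(),h,p,f,current_torque())
    if f[2]>16 or p[2]<.106: break
E
```

```text
11.9917 False [ 0.5364 -0.0857  0.1086] [-2.7578  0.4749 11.2811] [ 0.1569  0.6247 -0.0075]
12.25 False [ 0.536  -0.0859  0.1058] [ 1.7092 -2.9658  3.0928] [-0.8274 -0.5687  0.0152]
```

```bash
python3 - <<'E'
from h import *
f0=np.array([.085,.41,-2.97])
x,y=.536,-.0857
for z,v in ((.100,.03),(.094,.025),(.090,.015),(.087,.01),(.085,.01),(.083,.01),(.081,.01)):
    h=servo_line([x,y,z],feed=v,stop_force=7); p=np.array(current_position()); f=np.array(current_force())-f0
    print(current_time(),h,p,f,current_torque(),current_finger_gap())
    if h: break
E
```

```text
12.4583 True [ 0.5356 -0.0857  0.102 ] [ 1.8404 -0.7127 -2.5928] [-0.1845 -0.5026 -0.0071] 0.04296356286083029
```

```bash
python3 - <<'E'
from h import *
f0=np.array([.085,.41,-2.97])
x,y=.536,-.0857
wait(.1); print(current_position(),np.array(current_force())-f0)
zt=.096
for i in range(9):
    h=servo_line([x,y,zt],feed=.02 if zt>.092 else .012,stop_force=8); p=np.array(current_position()); f=np.array(current_force())-f0
    print(round(current_time(),2),zt,h,p,f,current_torque())
    if f[2]>7.5: break
    if abs(p[2]-zt)<.0012: zt-=.003
    if zt<.078: break
E
```

```text
[ 0.5356 -0.0857  0.1022] [-0.399   0.794   0.6181]
12.92 0.096 True [ 0.5357 -0.0858  0.0976] [ 1.9862 -1.8694 -0.7755] [-0.6103 -0.6065  0.0235]
13.17 0.096 False [ 0.5359 -0.0858  0.0955] [ 1.6195 -2.405   0.5647] [-0.4576 -0.4227  0.0898]
13.38 0.093 True [ 0.5357 -0.0857  0.0931] [0.5626 0.3542 1.5677] [-0.0952 -0.288   0.1408]
13.79 0.09 False [ 0.5355 -0.0855  0.0886] [ 3.0442 -1.5919 -5.253 ] [-0.1605 -0.8051 -0.0012]
14.04 0.09 False [ 0.5355 -0.0855  0.0888] [ 0.9905 -1.6389 -8.0289] [-0.1545 -0.859  -0.0858]
14.3 0.087 True [ 0.5354 -0.0855  0.0869] [ 2.1362 -1.2311  1.9669] [-0.3038 -1.03    0.0001]
14.51 0.08399999999999999 True [ 0.5362 -0.0858  0.0864] [-1.5759 -0.0913  7.4691] [0.2362 0.2201 0.0022]
14.76 0.08399999999999999 False [ 0.5362 -0.0858  0.0863] [-6.5231  1.6138 12.3547] [ 0.8273  1.7848 -0.0684]
```

```bash
python3 - <<'E'
from h import *
f0=np.array([.085,.41,-2.97])
x,y=.5362,-.0858
servo_line([x,y,.0866],feed=.01); 
p=np.array(current_position()); print(round(current_time(),2),p,np.array(current_force())-f0,current_torque())
for a in (-150,-158,-166,-174):
    t=current_time(); h=servo_line([x,y,.0866],rotation=[np.pi,0,np.radians(a)],feed=.05,stop_force=12); p=np.array(current_position()); f=np.array(current_force())-f0
    print(round(current_time(),2),a,h,p,np.degrees(current_orientation()[2]),f,current_torque())
    if h: break
p,d=camera("side"); np.savez("side5.npz",p=p,d=d); cv2.imwrite("pics/side5.png",cv2.resize(p[140:230,290:380],None,fx=6,fy=6,interpolation=cv2.INTER_CUBIC))
p,d=camera("top"); np.savez("top5.npz",p=p,d=d); cv2.imwrite("pics/top5.png",cv2.resize(p[170:250,290:370],None,fx=7,fy=7,interpolation=cv2.INTER_CUBIC))
E
```

```text
15.17 [ 0.5361 -0.0858  0.0864] [-1.1441  0.2033  2.9066] [0.2228 0.2438 0.0088]
15.42 -150 False [ 0.536  -0.0859  0.0863] -149.95264772726225 [-1.3846 -0.4698  1.1541] [0.0663 0.0214 0.058 ]
15.71 -158 False [ 0.536  -0.0857  0.0863] -157.7826828330075 [-0.5465  0.5426  1.0332] [ 0.2476  0.2996 -0.0325]
16.0 -166 False [ 0.536  -0.0858  0.0863] -165.70638687722072 [-2.2166  0.2431  0.4392] [0.3418 0.5421 0.0014]
16.29 -174 False [ 0.5359 -0.0858  0.0863] -173.67272502661947 [-2.1593  0.5681  1.0449] [0.4177 0.7363 0.0197]
```

View pics/side5.png

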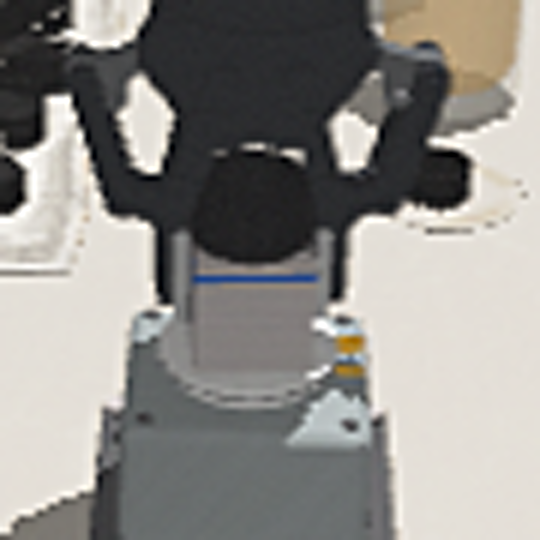

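View pics/top5.png

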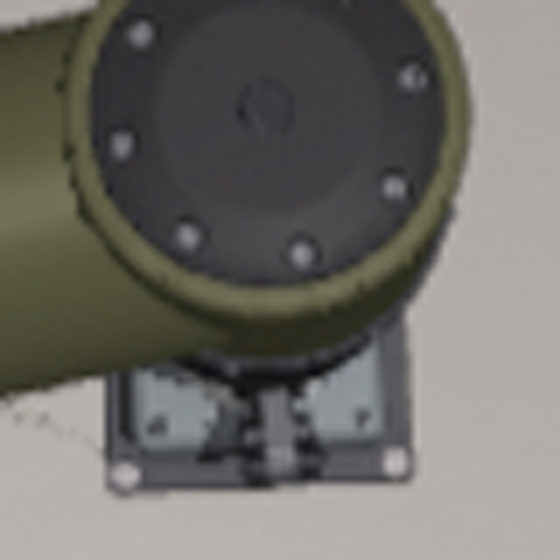

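```bash
cat >> h.py <<'E'
def yel(n,p,box):
    """yellow blobs with saturation-weighted centroids"""
    x0,y0,x1,y1=box; c=p[y0:y1,x0:x1].astype(float); wt=np.clip(np.minimum(c[...,1],c[...,2])-c[...,0]-25,0,None)
    m=(wt>25).astype(np.uint8); N,l,s,_=cv2.connectedComponentsWithStats(m,connectivity=8); out=[]
    for i in range(1,N):
        if s[i][4]<3: continue
        k=(l==i); k=cv2.dilate(k.astype(np.uint8),np.ones((3,3)))>0; k&=(l==i)|(l==0)
        ys,xs=np.where(k); w=wt[k]; out.append((np.array([(xs*w).sum(),(ys*w).sum()])/w.sum()+[x0,y0],int(s[i][4])))
    return out
E
python3 - <<'E'
from h import *
for f,n,b in (("top0","top",(315,222,345,240)),("side0","side",(338,185,360,210)),("side3","side",(338,185,360,210)),("side4","side",(338,185,360,210)),("side5","side",(338,185,360,210))):
    print(f,[(np.round(c,2),a) for c,a in yel(n,np.load(f+".npz")["p"],b)])
E
```

```text
top0 [(array([334.17, 227.58]), 5), (array([326.59, 230.4 ]), 7)]
side0 [(array([345.67, 193.04]), 8), (array([347.7 , 201.03]), 5)]
side3 [(array([346.01, 193.11]), 9), (array([348.27, 201.09]), 5)]
side4 [(array([345.86, 193.33]), 7), (array([347.9 , 201.04]), 5)]
side5 [(array([347.81, 196.83]), 11), (array([347.66, 201.25]), 4)]
```

```bash
python3 - <<'E'
from h import *
psi=np.radians(1.5)
for A in ((.5362,-.0833),(.5368,-.0855)):
  A=np.array(A)
  def pt(r,a,z): return np.r_[A-r*np.array([np.cos(a),np.sin(a)]),z]
  for zp in (.072,.074,.076):
    out=[]
    for ph in (28,31,34,10,8,6,4,2,0,-2):
        d=proj("side",[pt(.039,psi+np.radians(ph),zp)])[0]-proj("side",[pt(.039,psi,.063)])[0]; out.append((ph,np.round(d,2).tolist()))
    print(A,zp,out)
E
```

```text
[ 0.5362 -0.0833] 0.072 [(28, [-2.04, -7.66]), (31, [-2.5, -8.07]), (34, [-3.0, -8.47]), (10, [-0.15, -4.98]), (8, [-0.03, -4.67]), (6, [0.06, -4.36]), (4, [0.13, -4.04]), (2, [0.18, -3.73]), (0, [0.21, -3.41]), (-2, [0.22, -3.09])]
[ 0.5362 -0.0833] 0.074 [(28, [-2.0, -8.41]), (31, [-2.46, -8.82]), (34, [-2.96, -9.22]), (10, [-0.1, -5.74]), (8, [0.01, -5.43]), (6, [0.1, -5.12]), (4, [0.17, -4.8]), (2, [0.23, -4.49]), (0, [0.26, -4.17]), (-2, [0.26, -3.86])]
[ 0.5362 -0.0833] 0.076 [(28, [-1.96, -9.17]), (31, [-2.42, -9.58]), (34, [-2.92, -9.97]), (10, [-0.06, -6.51]), (8, [0.06, -6.19]), (6, [0.15, -5.88]), (4, [0.22, -5.57]), (2, [0.27, -5.25]), (0, [0.3, -4.94]), (-2, [0.31, -4.62])]
[ 0.5368 -0.0855] 0.072 [(28, [-2.04, -7.63]), (31, [-2.49, -8.04]), (34, [-2.99, -8.44]), (10, [-0.15, -4.97]), (8, [-0.03, -4.66]), (6, [0.06, -4.35]), (4, [0.13, -4.04]), (2, [0.18, -3.72]), (0, [0.21, -3.41]), (-2, [0.21, -3.09])]
[ 0.5368 -0.0855] 0.074 [(28, [-1.99, -8.39]), (31, [-2.45, -8.8]), (34, [-2.95, -9.19]), (10, [-0.1, -5.73]), (8, [0.01, -5.42]), (6, [0.1, -5.11]), (4, [0.17, -4.8]), (2, [0.22, -4.48]), (0, [0.25, -4.17]), (-2, [0.26, -3.85])]
[ 0.5368 -0.0855] 0.076 [(28, [-1.95, -9.14]), (31, [-2.41, -9.55]), (34, [-2.91, -9.95]), (10, [-0.06, -6.49]), (8, [0.06, -6.18]), (6, [0.15, -5.87]), (4, [0.22, -5.56]), (2, [0.27, -5.24]), (0, [0.3, -4.93]), (-2, [0.31, -4.62])]
```

```bash
python3 - <<'E'
from h import *
f0=np.array([.085,.41,-2.97])
x,y=.5360,-.0858
h=servo_line([x,y,.0866],rotation=[np.pi,0,np.radians(-179.0)],feed=.05,stop_force=12); wait(.2)
print(h,round(current_time(),2),current_position(),np.degrees(current_orientation()[2]),np.array(current_force())-f0,current_torque())
p,d=camera("side"); np.savez("side6.npz",p=p,d=d); print([(np.round(c,2),a) for c,a in yel("side",p,(338,185,360,210))])
E
```

```text
False 16.84 [ 0.5358 -0.0858  0.0863] -178.8868771001984 [-2.5567  1.6971  0.1421] [ 0.3711  0.6451 -0.008 ]
[(array([347.98, 197.72]), 11), (array([347.65, 201.25]), 5)]
```

```bash
python3 - <<'E'
from h import *
move_gripper(.085); print(current_time(),current_finger_gap(),current_position())
x,y=.5358,-.0858
print(servo_line([x,y,.23],feed=.15,stop_force=10)); print(current_time(),current_position(),current_force())
move_ptp([.38,-.28,.30],[np.pi,0,np.radians(-179)]); print(current_time())
for n in ("top","side"):
    p,d=camera(n); np.savez(n+"7.npz",p=p,d=d)
    x,y=(280,170) if n=="top" else (280,140)
    cv2.imwrite(f"pics/{n}7.png",cv2.resize(p[y:y+90,x:x+90],None,fx=6.5,fy=6.5,interpolation=cv2.INTER_CUBIC))
    cv2.imwrite(f"pics/{n}7f.png",p)
    print(n,[(np.round(c,2),a) for c,a in yel(n,p,(315,222,345,240) if n=="top" else (338,185,360,210))])
E
```

```text
17.3833 0.0850828214039682 [ 0.5362 -0.0858  0.0869]
False
18.4917 [ 0.5354 -0.0857  0.2287] [ 0.0774 -0.1746 -0.8895]
19.5
top []
side [(array([348.17, 197.76]), 12), (array([347.8 , 201.25]), 4)]
```

View pics/top7.png

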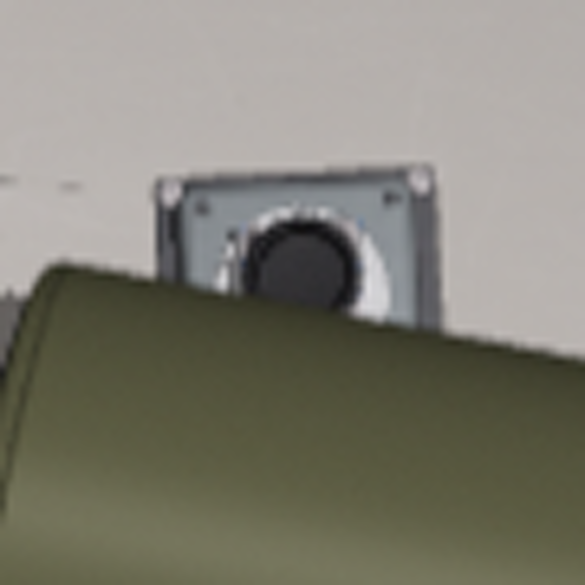

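View pics/side7.png

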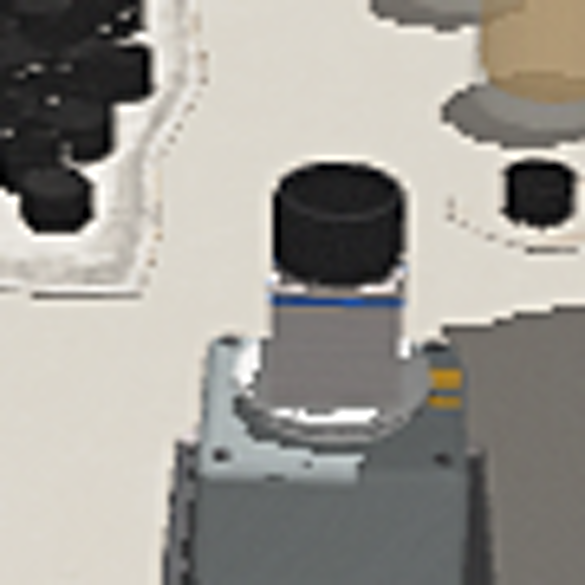

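View pics/top7f.png

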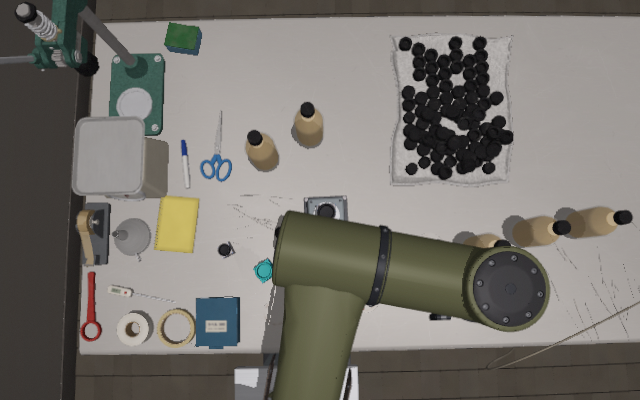

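```bash
python3 - <<'E'
from h import *
move_ptp([.21,-.45,.36],[np.pi,0,np.radians(117)]); print(current_time())
for n in ("top","side"):
    p,d=camera(n); np.savez(n+"8.npz",p=p,d=d)
    x,y=(280,170) if n=="top" else (280,140)
    cv2.imwrite(f"pics/{n}8.png",cv2.resize(p[y:y+90,x:x+90],None,fx=6.5,fy=6.5,interpolation=cv2.INTER_CUBIC))
    print(n,[(np.round(c,2),a) for c,a in yel(n,p,(315,218,345,240) if n=="top" else (338,185,360,210))])
E
```

```text
20.575
top [(array([327.04, 230.29]), 11)]
side [(array([348.15, 197.35]), 12), (array([347.67, 201.16]), 4)]
```

View pics/top8.png

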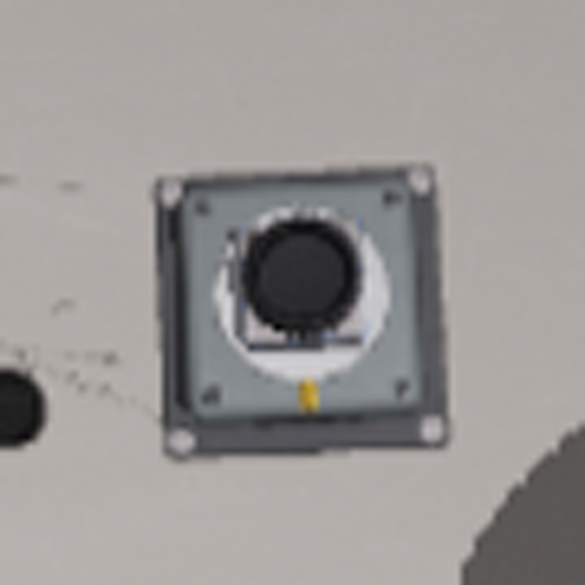

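```bash
python3 - <<'E'
from h import *
for f in ("top0","top8"):
    c=np.load(f+".npz")["p"][222:238,320:340].astype(float); w=np.clip(np.minimum(c[...,1],c[...,2])-c[...,0]-15,0,None)
    for i,r in enumerate(w):
        if r.max()>20: print(f,222+i,r[2:18].astype(int), round((r*np.arange(320,340)).sum()/r.sum(),2))
for A in ((.5375,-.0872),(.5368,-.0855)):
  A=np.array(A)
  for z,ph in ((.063,0),(.072,0),(.072,3),(.072,6),(.072,30)):
    a=np.radians(1.5+ph); print(A,z,ph,[proj("top",[np.r_[A-r*np.array([np.cos(a),np.sin(a)]),z]])[0].round(2) for r in (.034,.037,.040)])
E
```

```text
top0 226 [ 0  0  0  0  0  0  0  0  0  0  0 25 35  0  0  0] 333.58
top0 227 [ 0  0  0  0  0  0  0  0  0  0  0 46 84  2  0  0] 333.67
top0 228 [ 0  0  0  0  0  2  0  0  0  0  0  0 69 56  0  0] 334.33
top0 229 [ 0  0  0  0 52 65  0  0  0  0  0  0  0 68  0  0] 329.66
top0 230 [ 0  0  0  0 58 69  0  0  0  0  0  0  0  0  0  0] 326.54
top0 231 [ 0  0  0  0 58 71  0  0  0  0  0  0  0  0  0  0] 326.55
top0 232 [ 0  0  0  0 30 57  0  0  0  0  0  0  0  0  0  0] 326.66
top8 228 [ 0  0  0  0  0 31  0  0  0  0  0  0  0  0  0  0] 327.0
top8 229 [ 0  0  0  0 52 84 44  0  0  0  0  0  0  0  0  0] 326.96
top8 230 [ 0  0  0  0 55 80 51  0  0  0  0  0  0  0  0  0] 326.98
top8 231 [ 0  0  0  0 54 82 70  0  0  0  0  0  0  0  0  0] 327.08
top8 232 [ 0  0  0  0 27 51 48  0  0  0  0  0  0  0  0  0] 327.17
[ 0.5375 -0.0872] 0.063 0 [array([326.62, 228.37]), array([326.68, 229.55]), array([326.73, 230.73])]
[ 0.5375 -0.0872] 0.072 0 [array([326.65, 228.08]), array([326.71, 229.27]), array([326.76, 230.46])]
[ 0.5375 -0.0872] 0.072 3 [array([327.36, 228.03]), array([327.47, 229.21]), array([327.59, 230.4 ])]
[ 0.5375 -0.0872] 0.072 6 [array([328.06, 227.94]), array([328.24, 229.12]), array([328.42, 230.3 ])]
[ 0.5375 -0.0872] 0.072 30 [array([333.31, 225.96]), array([333.96, 226.97]), array([334.6 , 227.97])]
[ 0.5368 -0.0855] 0.063 0 [array([325.96, 228.66]), array([326.01, 229.84]), array([326.07, 231.02])]
[ 0.5368 -0.0855] 0.072 0 [array([325.98, 228.37]), array([326.04, 229.56]), array([326.09, 230.75])]
[ 0.5368 -0.0855] 0.072 3 [array([326.69, 228.32]), array([326.8 , 229.51]), array([326.92, 230.69])]
[ 0.5368 -0.0855] 0.072 6 [array([327.39, 228.23]), array([327.57, 229.41]), array([327.75, 230.59])]
[ 0.5368 -0.0855] 0.072 30 [array([332.64, 226.26]), array([333.29, 227.26]), array([333.93, 228.26])]
```

```bash
python3 - <<'E'
from h import *
o=[np.pi,0,np.radians(-179)]; x,y=.5360,-.0858
move_ptp([.38,-.28,.30],o); move_ptp([x,y,.20],o); wait(.1); print(current_time(),current_position()); f0=np.array(current_force())
print(servo_line([x,y,.0872],feed=.1,stop_force=8)); print(current_time(),current_position(),np.array(current_force())-f0)
move_gripper(.03); print(current_time(),current_finger_gap(),np.degrees(current_orientation()[2]),np.array(current_force())-f0)
for a in (-180.5,-182.0):
    h=servo_line([x,y,.0872],rotation=[np.pi,0,np.radians(a)],feed=.03,stop_force=10); wait(.2)
    print(h,current_time(),current_position(),np.degrees(current_orientation()[2]),np.array(current_force())-f0,current_torque())
    p,d=camera("side"); print([(np.round(c,2),a) for c,a in yel("side",p,(338,185,360,210))])
E
```

```text
22.7917 [ 0.536  -0.0872  0.2013]
False
24.0667 [ 0.5365 -0.0858  0.0881] [0.3926 0.1633 0.8745]
24.5333 0.0432784362878833 -178.99073596719498 [-3.1441  1.7213  3.842 ]
False 24.9833 [ 0.5359 -0.0859  0.0877] 179.53735221763213 [-4.4688  0.6293  6.2807] [0.3457 1.3857 0.035 ]
[(array([348.1 , 197.84]), 13), (array([347.68, 201.25]), 4)]
False 25.4833 [ 0.5359 -0.0858  0.0877] 178.03771905697866 [-4.4027  0.6428  5.9307] [0.4111 1.3488 0.0298]
[(array([347.97, 198.09]), 13), (array([347.66, 201.24]), 4)]
```

```bash
python3 - <<'E'
from h import *
move_gripper(.085); x,y=.5359,-.0858
print(servo_line([x,y,.23],feed=.15,stop_force=10)); print(current_time(),current_finger_gap(),current_position())
move_ptp([.38,-.28,.30],[np.pi,0,np.radians(-179)]); move_ptp([.21,-.45,.36],[np.pi,0,np.radians(117)]); print(current_time())
for n in ("top","side"):
    p,d=camera(n); np.savez(n+"9.npz",p=p,d=d)
    x,y=(280,170) if n=="top" else (280,140)
    cv2.imwrite(f"pics/{n}9.png",cv2.resize(p[y:y+90,x:x+90],None,fx=6.5,fy=6.5,interpolation=cv2.INTER_CUBIC))
    print(n,[(np.round(c,2),a) for c,a in yel(n,p,(315,218,345,240) if n=="top" else (338,185,360,210))])
    if n=="top":
        c=p[222:238,320:340].astype(float); w=np.clip(np.minimum(c[...,1],c[...,2])-c[...,0]-15,0,None)
        for i,r in enumerate(w):
            if r.max()>20: print(222+i,r[2:18].astype(int), round((r*np.arange(320,340)).sum()/r.sum(),2))
    W=cloud(n,d); c=W[(np.hypot(W[...,0]-.5365,W[...,1]+.085)<.035)]; t=c[c[:,2]>.135]; print("cup z",np.median(np.sort(t[:,2])[-60:]).round(4),len(t),np.round(cv2.minEnclosingCircle(np.float32(t[:,:2]*1000)),1) if 0 else t[:,:2].mean(0))
    b=c[(c[:,2]>.085)&(c[:,2]<.122)]; R=cv2.minAreaRect(np.float32(b[:,:2]*1000)); print("body",len(b),np.round(R[0],1),np.round(R[1],1),round(R[2],1))
E
```

```text
False
27.125 0.08466392168542729 [ 0.5355 -0.0857  0.2287]
29.1083
top [(array([326.54, 230.29]), 7)]
229 [ 0  0  0  0 69 58  0  0  0  0  0  0  0  0  0  0] 326.46
230 [ 0  0  0  0 71 68  0  0  0  0  0  0  0  0  0  0] 326.49
231 [ 0  0  0  0 73 79  0  0  0  0  0  0  0  0  0  0] 326.52
232 [ 0  0  0  0 23 54  0  0  0  0  0  0  0  0  0  0] 326.7
cup z 0.1483 120 [ 0.5374 -0.087 ]
body 71 [536.5 -86.9] [43.9 43. ] 89.1
side [(array([348.16, 197.69]), 13), (array([347.64, 201.17]), 4)]
cup z 0.1459 201 [ 0.5357 -0.0813]
body 332 [536.2 -69.9] [20.5 44.1] 88.9
```

View pics/top9.png

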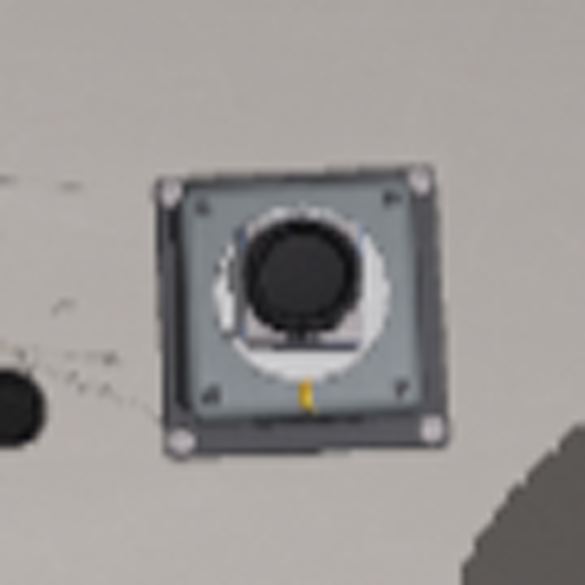

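View pics/side9.png

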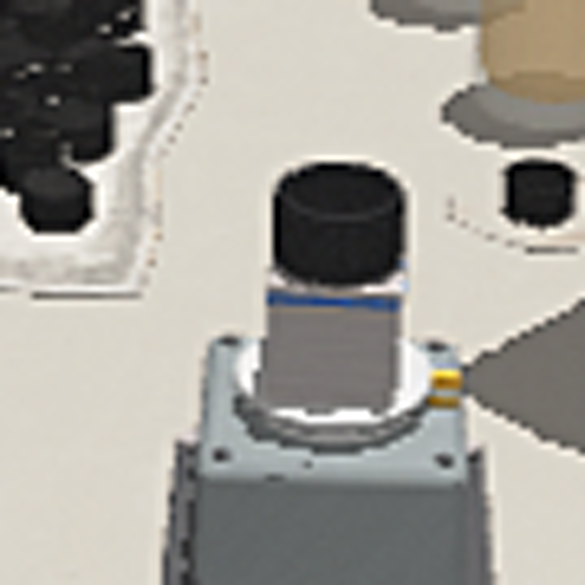

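```bash
python3 - <<'E'
from h import *
a=np.load("top0.npz")["p"].astype(int); b=np.load("top9.npz")["p"].astype(int)
for k,(x0,y0,x1,y1) in {"bottles":(240,95,330,172),"cap_a":(272,226,290,242),"cap_b":(420,238,440,257),"small":(214,238,238,260),"turq":(250,255,282,286)}.items():
    print(k,(np.abs(a-b)[y0:y1,x0:x1].max(2)>40).mean().round(3))
print(current_time()); finish_job()
E
```

```text
bottles 0.0
cap_a 0.0
cap_b 0.621
small 0.0
turq 0.0
29.2083
the job is handed in; nothing more can be done
```

```bash
python3 - <<'E'
import numpy as np,cv2
for f in ("top0","top9"):
    g=cv2.cvtColor(np.load(f+".npz")["p"],cv2.COLOR_BGR2GRAY)[225:270,410:450]; m=(g<45).astype(np.uint8); N,l,s,c=cv2.connectedComponentsWithStats(m); print(f,[(s[i][4],c[i]+[410,225]) for i in range(1,N) if s[i][4]>20])
E
```

```text
top0 [(np.int32(126), array([428.88095238, 247.44444444]))]
top9 [(np.int32(114), array([428.53508772, 247.42982456]))]
```

The cap chuck is on the spindle, pressed fully down, and turned so the pointer lines up with the home mark. I handed the job in at 29.2 s with the arm clear of everything.

**Fitting:** I gripped the larger chuck by its flats and lined it up with the drive, which stood about 31° from home. I then lowered it in steps, stopping on force.
- There was a light catch of up to about 10 N at the lead-in.
- It passed the spring balls at about 11 N.
- Near the bottom I felt the pull of the balls clicking in, and it landed on the shoulder about 11 mm over the housing top. The highest downward force I read was 12.4 N, well under the 30 N limit.

**Turning:** After the first turn and release, the top and side views both put the pointer about 3° short, which is the play between bore and drive. I gripped the chuck again, turned it 3° further, released it and backed off.

**Last checks:**
- **Alignment (top view):** the pointer and mark overlap, centred at column 326.5; the mark alone was at 326.6. That is aligned to within about 1.5°.
- **Alignment (side view):** this is less sensitive because the pointer's height is uncertain. It gave a pointer-to-mark gap of about 3.5 pixels, against 3.4 expected at home, so it agrees within noise.
- **Seating:** the chuck's top is 70 to 71 mm over the shoulder, so it is fully seated.
- **Bystanders:** the two bottles, the cap beside the chuck and the two look-alike chucks show no change. The far cap's patch of the picture did change, because the arm's shadow moved off it. Its position agrees within half a pixel; I confirmed that just after handing in, from the last picture taken before. I made no such check on the red tightener.

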